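Load the tin roller

ROBOT

A 6-joint arm with a two-finger parallel gripper is mounted at the origin on the work surface. World frame = base frame: x ahead of the robot, y to its left, z up, the work surface at z = 0. Lengths are in m, angles in degrees, forces in N, time in s.
With the tool pointing down it reaches from about 0.4 to 0.825 m from the base axis. Payload 7 kg.
Tool frame: the origin (TCP) lies midway between the tips of the shut fingers; the grasp point (between the pads) lies 19 mm behind it; y points along the fingers, z is the direction in which the jaws open and shut, and the axes are right-handed (so a half turn about y gives the same grasp; the last joint's range is limited). The gripper opens to 88 mm and grips with 3 to 60 N. Pads are 19 mm wide; open, the fingers measure 130 mm over their backs; the gripper's body (78 mm by 193 mm) begins 47 mm behind the grasp point.
Start: joints at [-50.758, 20.546, 0.682, 0, -70.136, -16.507], TCP at [0.261, -0.623, 0.227] pointing down, gripper open.
Joint ranges: [-176.03, 176.03], [-82.01, 121.73], [-58.28, 71.71], [-173.87, 95.51], [-174.79, -0.11], [-173.66, 173.66]. Speed limits (degrees/s): [136.94, 136.94, 172.46, 180, 180, 180].

INTERFACE

Orientations are given as [roll, pitch, yaw] about the fixed x, y, z axes, in that order (R = Rz(yaw) Ry(pitch) Rx(roll)).
In Python, from plant import ctrl gives the robot as it stands.
- The arm moves only by the tool step_arm, never from a script. Its argument "rows" is a list that holds one entry, the list of rows, each a list of 7 numbers: the gripper command: -1 is shut, 1 is fully open, values between are in proportion, then the shift along the world's x, y, z in cm, then the turn, a rotation vector about the world's x, y, z in degrees. In form: [[[fingers, tx, ty, tz, rx, ry, rz], ...]]. A call has 1 to 12 rows; each row shifts and turns the commanded pose from where the row before left it; what a row does not reach is not made up. A row lasts 1/8 s, in which the tool goes at most 62.5 mm and 10.7 degrees, less where a joint would pass 70% of its speed; a pose out of reach is approached as far as the arm can. A call is refused whole if a number of a shift passes 6.25 or a number of a turn 10.7, either way. A call with a gripper value outside its range is refused whole. The fingers move at their own pace and stop on an object; the grip force is fixed at half the most. Time passes only in rows, so rows that do not move let the fingers close. It gives the time, the measured TCP pose, the force and the opening at its end, in the units of the state.
- ctrl.get_obs(): the state, without advancing time (a new reading comes with each control period).
- ctrl.snapshot(name): name is "side" or "top" or "wrist"; returns the picture (420x560x3 uint8, blue, green, red); there is no depth.
- ctrl.camera_params(name): a dict with "vertical_fov" (degrees; the focal length in pixels is half the picture's height over the tangent of half this angle, whatever the lens; pixels are square), "cx", "cy" (the principal point, pixels), "rvec" (rotation vector, rad) and "tvec" (3), from world to camera coordinates, as OpenCV has them. Camera axes: x right, y down, z forward; pixel columns grow to the right and rows downward; lengths in m; the calibration is good to about 2 mm. A picture is of the moment at which its call begins: read the wrist's pose just before it. camera_params takes no time and is no camera call; for the wrist camera it gives the pose at the moment of the call.
- ctrl.close_job(): hands the job in, once; it reports no verdict.
The state is a dict: "clock": time; "joint_pos": joint angles; "qvel": joint speeds; "tau": joint torques, N m; "tool_pos": TCP position; "orientation": TCP orientation; "force": force on the tool from outside, world axes, zero at the start; "moment": the same for the moment, N m; "opening": finger opening in m.
Only numpy, scipy, OpenCV 4.12 (cv2) and the standard library are available. Lean on these libraries where they do the work, as an engineer would, in place of code of your own. Each camera call takes 0.05 s, during which the arm holds its last target. There are 200 camera calls.

TASK

Roll the half-litre tin that lies on its side at the foot of the ramp up the ramp of the tin roller with your fingertips, slowly and in contact all the way so that it never runs away or rolls back, until it drops between the two rubber rollers at the top. Then push the sliding end stop along until it touches the end of the tin, so that the tin cannot wander along the rollers. Push only: do not pick the tin up, and leave the other things on the bench where they are.

Things in the scene. Friction and masses are not known exactly. Their poses are not given: they have to be found in the camera images.
- tin: the task's tin: closed tin of smooth bare steel lying on its side on the bench just before the foot of the ramp, 88 mm in diameter, 104 mm long, 0.4 to 0.8 kg. Origin at its very centre (44 mm above what it lies on). Its y axis is the tin's own axis, level and across the ramp, up to 7 degrees askew at first; x and z turn with it as it rolls
- tin_roller: the tin roller, a machine fixed to the bench. Its frame is level, at bench height on the ramp's centre line: x points up the ramp (seen from above), y along the rollers, away from the grey drive housing (118 mm high) and towards the sliding stop, z up. In this frame the ramp's foot is at x = -170 mm and its top edge at x = 100 mm, 47 mm high
- ramp: the loading ramp: flat metal sheet 274 mm long rising at 9.9 degrees (0.172 rad), 120 mm wide between upturned edges 15 mm high, flared at the foot. Origin on its surface at the foot, on the centre line; x points up the slope, y across, z square to its surface. The tin rolls freely on it and runs back down when left alone
- roller_tops (a point): top of the front rubber roller on the ramp's centre line, 48 mm above the bench, 12 mm past the ramp's top edge. Both rollers are 36 mm in diameter, along the machine's y axis; the rear one lies 72 mm farther (+x). The front one turns easily, the rear one is stiff. Axes as the tin roller's
- cradle (a point): where the tin's centre is when it lies home between the two rollers on the ramp's centre line: x = 148 mm, y = 0, z = 80.5 mm in the tin roller's frame, whose axes it has. The tin drops 11 mm into this place after the top of the front roller and stays there by itself
- end_plate (a point): middle of the white fixed end plate on the drive housing, which limits the tin's place along the rollers: its face looks to the tin roller's +y, 66 mm from the ramp's centre line, 90 mm wide, 60 to 110 mm above the bench. The tin lies 6 to 22 mm from it after rolling up
- end_stop (a joint): travel in m of the sliding end stop, at the end of the rollers away from the drive housing: 0 = outermost, growing as it is pushed along the rollers towards the tin (the tin roller's -y direction), at most 0.078, 0 to 0.028 at first. It needs about 2 N and stays where it is left; pushed on against the tin it slides the tin to the end plate
- stop_face (a point): middle of the sliding end stop's white inner face, 88 mm above the bench, level with the cradle in x; the face looks to the tin roller's -y. The upright plate is 64 mm wide, 11 mm thick (pushed on its grey outer side, +y), from 54 to 122 mm above the bench; a frame 44 mm high ends the rollers outside it. It touches the tin when the tin's centre is 52 mm from it along y
- small_tin: bystander: small closed steel tin standing beside the ramp, 66 mm in diameter, 76 mm high; origin under its centre
- mixing_cup: bystander: white plastic cup, 72 mm in diameter, 85 mm high, between the drive housing and the ramp; origin under its centre
- brush: bystander: flat paint brush 210 mm long lying beside the ramp on the drive housing's side; origin under its middle, x along it
- tape_roll: bystander: roll of tape lying flat past the rear roller, 104 mm in diameter, 24 mm high; origin under its centre
- hardener: bystander: white plastic bottle, 56 mm in diameter, 130 mm high; origin under its centre
- filling_knife: bystander: filling knife 250 mm long lying flat; origin under its middle, x along it
Mind the look-alikes: they are no part of the job. Leave any pink or turquoise look-alike of the tin alone.

How it is judged (in metres and radians):
On the way, in this order (a step that is already met when the one before it is completed fails the run):
1. the tin is on the upper half of the ramp, lying on it (x of tin in the frame of ramp between 0.13 and 0.25 m and z of tin in the frame of ramp below 0.05 m), for 0.1 s.
2. the tin lies home between the two rollers (distance between tin and cradle below 0.022 m and x of tin in the frame of cradle between -0.005 and 0.005 m and z of tin in the frame of cradle below 0.004 m and angle between the y axis of tin and the y axis of tin_roller, either way round below 0.06 rad), for 0.2 s.
3. the end stop touches the end of the tin (gap under 4 mm) (y of tin in the frame of stop_face above -0.056 m), for 0.1 s.
At the end, for the whole second after the job is handed in: The tin lies at rest between the two rollers (centre within 5 mm of the cradle across the rollers and within 22 mm of it in all, not more than 4 mm too high, axis within 0.06 rad of theirs), and the end stop is within 4 mm of the tin's end (all of step 2 and y of tin in the frame of stop_face above -0.056 m and linear speed of tin below 0.02 m/s and velocity of joint end_stop below 0.01 m/s); the robot touches nothing.
It fails at once if the tin ran faster than 0.3 m/s before or on the ramp: flung up it, or let go so that it rolled back (x of tin in the frame of ramp below 0.255 m and linear speed of tin above 0.3 m/s).
It fails at once if the tin was lifted more than 12 mm off the bench and the ramp (height (world z) of tin above 0.056 m and z of tin in the frame of ramp above 0.056 m).
It fails at once if one of the other things on the bench was moved more than 25 mm (distance of any of small_tin, mixing_cup, brush, tape_roll, hardener, filling_knife from where it was at the start of the episode above 0.025 m).
It also fails if it takes over 61 s, if anything falls off the work surface, if the arm or the gripper's body presses on something with over 40 N, if the wrist force passes 120 N, or if a joint passes its speed limit or range.

## Working session

There is one attempt and no reset: what is moved stays moved. The work goes in short steps, Python scripts to look and compute and a tool call to move; the robot and the scene stay as the last step left them, time stands still between calls to the robot, and variables do not carry over. Pictures are saved under pics/ and viewed, about 8 in all and at most 12, crops included, and the job is handed in when it is done.

Besides the shell and the picture viewer there is one more tool, called after ">>>" as a command line: name --argument value ..., lists and objects as JSON in quotes. step_arm: Moves the arm, as the interface text tells. Its arguments: {"type":"object","properties":{"rows":{"type":"array"}},"required":["rows"]}

```bash
mkdir -p pics
python3 - <<'E'
from plant import ctrl
import cv2, numpy as np
print(ctrl.get_obs())
for n in("top","side"):
    im=ctrl.snapshot(n); cv2.imwrite(f"pics/{n}0.png",im); p=ctrl.camera_params(n); R=cv2.Rodrigues(np.array(p["rvec"]))[0]
    print(n,p,-R.T@np.array(p["tvec"]).ravel())
E
```

```text
{'clock': 0.0, 'joint_pos': array([-5.07578025e+01,  2.05929730e+01,  6.33647833e-01, -2.11609779e-02,
       -7.01350570e+01, -1.65092702e+01]), 'qvel': array([ 0.07767996,  0.06179864, -0.05055345, -0.01700828,  0.06308534,
        0.01379474]), 'tau': array([-8.38932792e-04, -5.82712269e+01,  2.93046820e+01,  6.99698254e+00,
        6.74390380e-03, -1.74622232e-04]), 'tool_pos': array([ 0.26066275, -0.62210959,  0.22560109]), 'orientation': array([-8.99038554e+01,  7.75103077e-03,  2.27257268e+01]), 'force': array([ 4.27239805e-01, -8.01715502e-02, -1.85276767e-04]), 'moment': array([-0.0310103 ,  0.01915744,  0.01362181]), 'opening': 0.08731727957803996}
top {'vertical_fov': 52.08550369669879, 'cx': 281.6505877294341, 'cy': 207.85025211756607, 'rvec': array([ 2.11973707, -2.12075577,  0.19337931]), 'tvec': array([-0.01065567,  0.55002559,  1.04663304])} [ 0.34495685 -0.01733447  1.13083452]
side {'vertical_fov': 53.501774368682824, 'cx': 277.292690198574, 'cy': 217.65499226231927, 'rvec': array([ 0.42471577, -2.77543548,  1.16615879]), 'tvec': array([0.52016103, 0.19053604, 0.93101045])} [0.3528566  0.66247891 0.78119514]
```

View pics/top0.png

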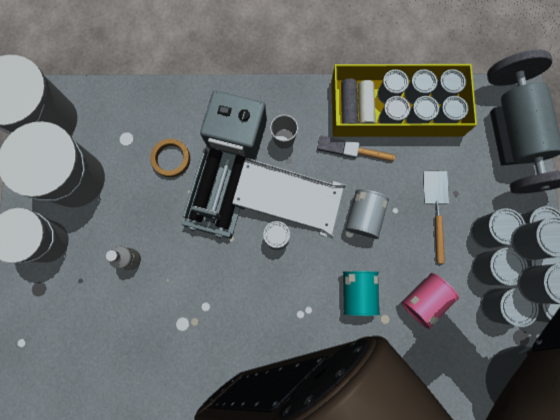

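View pics/side0.png

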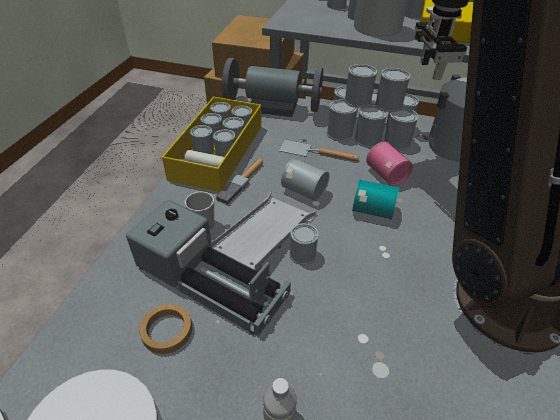

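Top view: bare-steel tin at (367,213) before the ramp foot (ramp from about (340,208) up to (235,182)). Look-alikes are the turquoise tin at (361,293), the pink tin at (431,299), the small tin at (276,235) and the stacked tins at the right. By the description I choose (367,213), and check it in a close crop.

Run:
```python
import cv2
im=cv2.imread("pics/top0.png")[88:262,176:406]
im=cv2.resize(im,None,fx=3.4,fy=3.4,interpolation=cv2.INTER_CUBIC)
for v in range(180,406,20): cv2.putText(im,str(v),(int((v-176)*3.4),10),0,.35,(0,255,255)); cv2.line(im,(int((v-176)*3.4),12),(int((v-176)*3.4),18),(0,255,255))
for v in range(100,262,20): cv2.putText(im,str(v),(0,int((v-88)*3.4)),0,.35,(0,255,255))
cv2.imwrite("pics/crop0.png",im)
```

```text
(no output)
```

View pics/crop0.png

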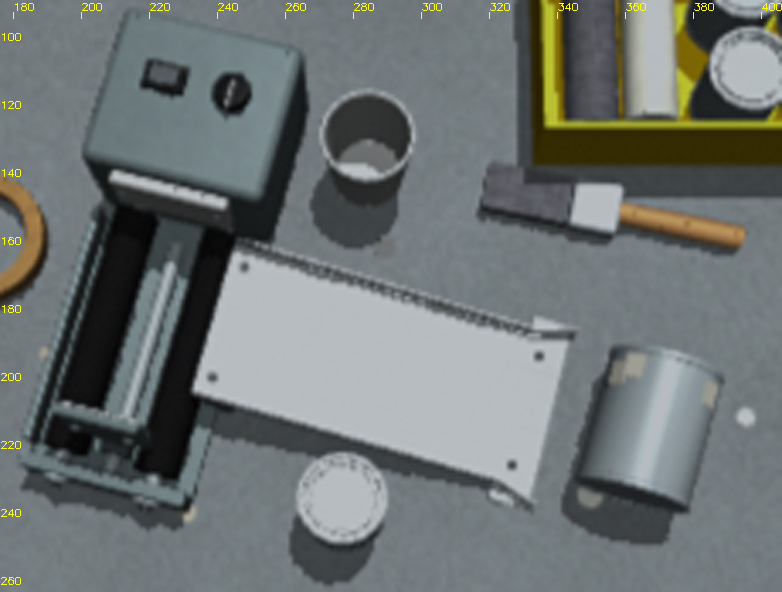

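```bash
cat > h.py <<'E'
import cv2, numpy as np
from scipy.optimize import least_squares
def cam(p): 
    f=210/np.tan(np.radians(p["vertical_fov"]/2)); K=np.array([[f,0,p["cx"]],[0,f,p["cy"]],[0,0,1.]])
    return p["rvec"],p["tvec"],K
def proj(c,P): return cv2.projectPoints(np.asarray(P,float).reshape(-1,3),np.array(c[0]),np.array(c[1]),c[2],None)[0].reshape(-1,2)
def ray(c,uv,z):
    R=cv2.Rodrigues(np.array(c[0]))[0]; C=-R.T@np.array(c[1]).ravel(); d=R.T@np.linalg.inv(c[2])@[*uv,1.]
    return C+d*(z-C[2])/d[2]
def M(q,P):
    P=np.asarray(P,float).reshape(-1,3); c,s=np.cos(q[2]),np.sin(q[2])
    return P@np.array([[c,s,0],[-s,c,0],[0,0,1]])+[q[0],q[1],0]
def cr(u,v): return [176+u/3.4,88+v/3.4]
def circ(y,n=40,r=.044):
    t=np.linspace(0,2*np.pi,n); return np.c_[r*np.cos(t),0*t+y,.044+r*np.sin(t)]
def draw(im,c,P,col): cv2.polylines(im,[np.round(proj(c,P)*16).astype(int)],False,col,1,cv2.LINE_AA,4)
E
cat > fit.py <<'E'
from h import *; from plant import ctrl
ct,cs=cam(ctrl.camera_params("top")),cam(ctrl.camera_params("side"))
W=[(.1,.06,.047),(.1,-.06,.047),(-.17,.06,0),(-.17,-.06,0),(.193,-.066,.11),(.103,-.066,.11)]
U=np.array([cr(193,393),cr(237,243),cr(530,500),cr(570,338),cr(112,173),cr(229,203)])
r=least_squares(lambda q:(proj(ct,M(q,W))-U).ravel(),[.4,.1,np.pi/2],loss="soft_l1")
q=r.x; print("machine",q,np.degrees(q[2]),"\n",proj(ct,M(q,W))-U)
T=np.array([cr(612,348),cr(722,375),cr(578,480),cr(688,512)])
print("tin corners",[ray(ct,t,.044).round(3) for t in T])
print("stop top pts",[M([0,0,-q[2]],ray(ct,cr(*t),.122)-[q[0],q[1],0]).round(3) for t in [(58,403),(147,428),(55,415),(140,440)]])
def err(p):
    e=[]
    for y in(-.052,.052):
        u=proj(ct,M(p,circ(y))); d=np.array([np.cos(.28),np.sin(.28)])  # extremes across
        e+= [u[np.argmin(u@d)],u[np.argmax(u@d)]]
    return e
def f(p):
    e=err(p); # tin y -> machine y (down in picture is +y)
    return (np.array(e)-np.array([T[0],T[1],T[2],T[3]])).ravel()
t=least_squares(f,[.4,-.15,q[2]],loss="soft_l1",diff_step=1e-3); print("tin",t.x,np.degrees(t.x[2]),f(t.x).round(1))
print("tin in machine",M([0,0,-q[2]],[t.x[0]-q[0],t.x[1]-q[1],.044]))
for n,c in(("top",ct),("side",cs)):
    im=cv2.imread(f"pics/{n}0.png")
    for P in ([(-.17,.06,0),(.1,.06,.047),(.1,-.06,.047),(-.17,-.06,0),(-.17,.06,0)],[(.193,-.066,.11),(.103,-.066,.11),(.103,-.066,.06),(.193,-.066,.06),(.193,-.066,.11)],[(.112,-.06,.048),(.112,.1,.048)],[(.184,-.06,.048),(.184,.1,.048)]):
        draw(im,c,M(q,P),(0,0,255))
    for y in(-.052,.052): draw(im,c,M(t.x,circ(y)),(0,255,0))
    a=(88,262,176,406) if n=="top" else (140,340,120,350)
    im=im[a[0]:a[1],a[2]:a[3]]; cv2.imwrite(f"pics/fit_{n}.png",cv2.resize(im,None,fx=1.7,fy=1.7))
a,b=cv2.imread("pics/fit_top.png"),cv2.imread("pics/fit_side.png"); h=max(a.shape[0],b.shape[0])
cv2.imwrite("pics/fit.png",np.hstack([cv2.copyMakeBorder(x,0,h-x.shape[0],0,0,0) for x in(a,b)]))
E
python3 fit.py
```

```text
machine [0.59660998 0.00286333 1.29389934] 74.13497109913773 
 [[-0.16933977 -1.52593847]
 [ 0.31714136 -0.50715567]
 [ 0.24740877 -2.23607757]
 [-0.2814398   2.89338959]
 [-0.09480504  0.59489313]
 [-0.00565916  1.13905106]]
tin corners [array([ 0.597, -0.204,  0.044]), array([ 0.576, -0.286,  0.044]), array([ 0.496, -0.175,  0.044]), array([ 0.472, -0.256,  0.044])]
stop top pts [array([[0.175, 0.108, 0.122]]), array([[0.109, 0.108, 0.122]]), array([[0.174, 0.117, 0.122]]), array([[0.111, 0.118, 0.122]])]
tin [ 0.53512336 -0.22979348  1.27834728] 73.24390363747658 [-0.6  0.6  0.8  0.6 -1.  -0.3  0.7 -0.9]
tin in machine [[-0.24060326 -0.0044574   0.044     ]]
```

View pics/fit.png

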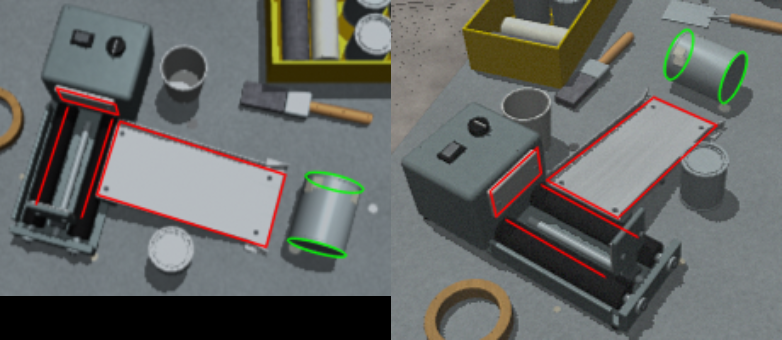

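Overlay: the machine outline matches ramp, end plate and rollers in both views, and the tin outline (top view, about (367,213)) fits within about 1 px. The chosen tin is bare steel at world (0.535, -0.230), 0.24 m before the machine origin. Push direction is yaw 74°.

>>> step_arm --rows '[[[0.15,0,0,4,0,0,0],[0.15,0,0,4,0,0,0],[0.15,3.6,4.4,0,0,0,10.28],[0.15,3.6,4.4,0,0,0,10.28],[0.15,3.6,4.4,0,0,0,10.28],[0.15,3.6,4.4,0,0,0,10.28],[0.15,3.6,4.4,0,0,0,10.28],[0.15,3.5,4.3,0,0,0,0],[0.15,3.5,4.3,0,0,0,0],[0.15,0,0,0,0,0,0],[0.15,0,0,0,0,0,0]]]'

```text
clock: 1.48
tool_pos: [0.5108, -0.3163, 0.3062]
orientation: [-90.0, 0.0, 74.2]
force: [-1.0, -0.7, 0.9]
opening: 0.0501
```

>>> step_arm --rows '[[[0.15,0,0,-6,0,0,0],[0.15,0,0,-6,0,0,0],[0.15,0,0,-6,0,0,0],[0.15,0,0,-5,0,0,0],[0.15,0,0,-3.6,0,0,0],[0.15,0,0,0,0,0,0],[0.15,0,0,0,0,0,0]]]'

```text
clock: 2.35
tool_pos: [0.5114, -0.3177, 0.042]
orientation: [-90.1, 0.0, 74.1]
force: [0.6, 0.3, 0.9]
opening: 0.0501
```

Run:
```python
from plant import ctrl
import cv2,numpy as np
print(ctrl.get_obs()["tool_pos"],ctrl.get_obs()["joint_pos"])
a=ctrl.snapshot("top")[100:340,180:480]; b=ctrl.snapshot("side")[130:370,120:420]
cv2.imwrite("pics/a1.png",cv2.resize(np.hstack([a,b]),None,fx=1.33,fy=1.33))
```

```text
[ 0.51135849 -0.3176593   0.04201105] [-1.32499276e+01  2.38551978e+01 -2.13621280e+01  4.31367334e-02
 -4.46949754e+01 -2.68208719e+00]
```

View pics/a1.png

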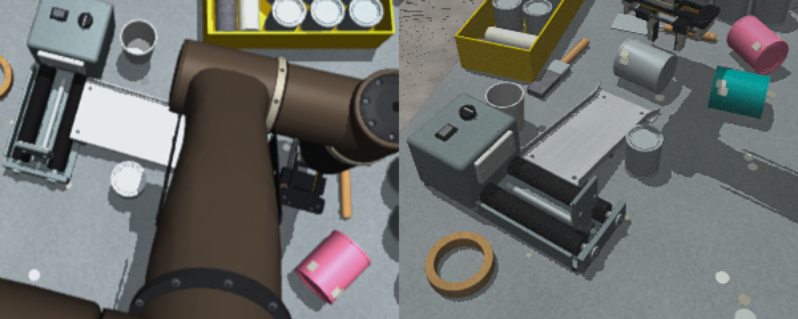

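The gripper stands behind the bare tin, square to the ramp, with the bystanders clear below its body. I start the slow push.

>>> step_arm --rows '[[[0.15,0.22,0.77,-0.3,0,0,0],[0.15,0.22,0.77,-0.3,0,0,0],[0.15,0.22,0.77,0,0,0,0],[0.15,0.14,0.48,0,0,0,0],[0.15,0.14,0.48,0,0,0,0],[0.15,0.14,0.48,0,0,0,0],[0.15,0.14,0.48,0,0,0,0],[0.15,0.14,0.48,0,0,0,0],[0.15,0.14,0.48,0,0,0,0],[0.15,0.14,0.48,0,0,0,0],[0.15,0.14,0.48,0,0,0,0],[0.15,0.14,0.48,0,0,0,0]]]'

```text
clock: 3.95
tool_pos: [0.5301, -0.2499, 0.0345]
orientation: [-90.0, -0.0, 74.1]
force: [1.0, -0.8, 0.9]
opening: 0.0506
```

Run:
```python
from plant import ctrl
import cv2,numpy as np
b=ctrl.snapshot("side")[80:290,190:430]
cv2.imwrite("pics/a2.png",cv2.resize(b,None,fx=2,fy=2))
```

```text
(no output)
```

View pics/a2.png

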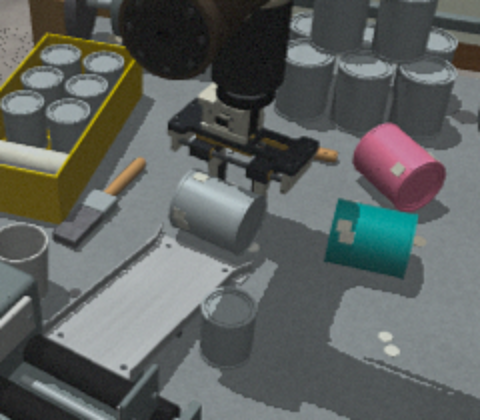

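The tin, at about (298,186) in the full side view, has rolled toward the foot with the fingers close behind it. I keep pushing along and then up the slope.

>>> step_arm --rows '[[[0.15,0.2,0.7,0,0,0,0],[0.15,0.2,0.7,0,0,0,0],[0.15,0.2,0.7,0,0,0,0],[0.15,0.2,0.7,0,0,0,0],[0.15,0.2,0.7,0.1,0,0,0],[0.15,0.2,0.7,0.13,0,0,0],[0.15,0.2,0.7,0.13,0,0,0],[0.15,0.2,0.7,0.13,0,0,0],[0.15,0.2,0.7,0.13,0,0,0],[0.15,0.2,0.7,0.13,0,0,0],[0.15,0.2,0.7,0.13,0,0,0],[0.15,0.2,0.7,0.13,0,0,0]]]'

```text
clock: 5.5
tool_pos: [0.5541, -0.1657, 0.0447]
orientation: [-90.0, -0.0, 74.1]
force: [-1.0, -2.3, 1.6]
opening: 0.0504
```

Run:
```python
from plant import ctrl
import cv2,numpy as np
b=ctrl.snapshot("side")[80:290,190:430]
a=ctrl.snapshot("top")[100:310,180:420]
cv2.imwrite("pics/a3.png",cv2.resize(np.hstack([a,b]),None,fx=1.66,fy=1.66))
```

```text
(no output)
```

View pics/a3.png

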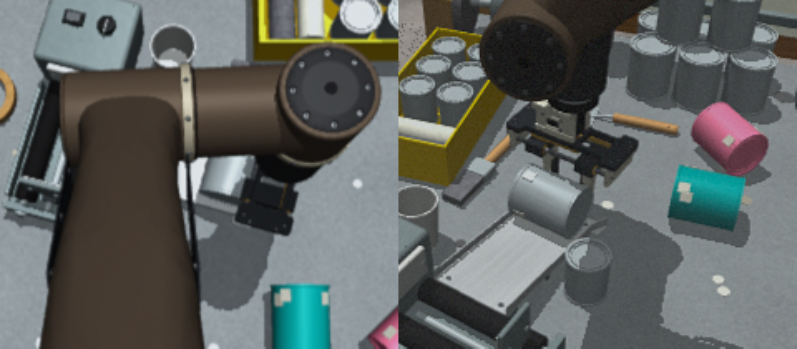

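The force is 2.3 N against the push, so the fingers are in contact, and the tin lies on the lower ramp (side crop about (548,200)), square between the edges. Continuing.

>>> step_arm --rows '[[[0.15,0.22,0.77,0.14,0,0,0],[0.15,0.22,0.77,0.14,0,0,0],[0.15,0.22,0.77,0.14,0,0,0],[0.15,0.22,0.77,0.14,0,0,0],[0.15,0.22,0.77,0.14,0,0,0],[0.15,0.22,0.77,0.14,0,0,0],[0.15,0.22,0.77,0.14,0,0,0],[0.15,0.22,0.77,0.14,0,0,0],[0.15,0.22,0.77,0.14,0,0,0],[0.15,0.22,0.77,0.14,0,0,0],[0.15,0.22,0.77,0.14,0,0,0],[0.15,0.22,0.77,0.14,0,0,0]]]'

```text
clock: 7.1
tool_pos: [0.5806, -0.0733, 0.0615]
orientation: [-90.0, 0.0, 74.1]
force: [-0.3, -3.3, 2.1]
opening: 0.0505
```

>>> step_arm --rows '[[[0.15,0.22,0.77,0.14,0,0,0],[0.15,0.22,0.77,0.14,0,0,0],[0.15,0.22,0.77,0.14,0,0,0],[0.15,0.22,0.77,0.14,0,0,0],[0.15,0.22,0.77,0.14,0,0,0],[0.15,0.22,0.77,0.14,0,0,0],[0.15,0.22,0.77,0.14,0,0,0],[0.15,0.22,0.77,0.14,0,0,0],[0.15,0.22,0.77,0.14,0,0,0],[0.15,0.22,0.77,0.14,0,0,0]]]'

```text
clock: 8.35
tool_pos: [0.6026, 0.0037, 0.0756]
orientation: [-90.0, 0.0, 74.1]
force: [-0.5, -2.6, 2.0]
opening: 0.0501
```

Run:
```python
from plant import ctrl
import cv2,numpy as np
b=ctrl.snapshot("side")[130:340,120:360]
cv2.imwrite("pics/a4.png",cv2.resize(b,None,fx=2.2,fy=2.2))
```

```text
(no output)
```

View pics/a4.png

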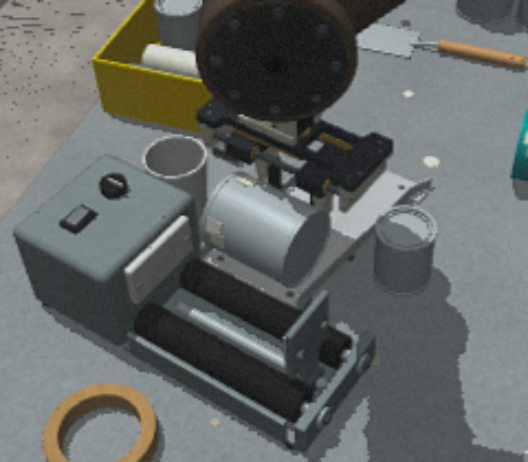

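The tin is near the top of the ramp, square, with the fingers in contact (about 2.6 N). Next is the crest, slower.

>>> step_arm --rows '[[[0.15,0.19,0.67,0.12,0,0,0],[0.15,0.19,0.67,0.12,0,0,0],[0.15,0.19,0.67,0.12,0,0,0],[0.15,0.19,0.67,0.12,0,0,0],[0.15,0.19,0.67,0.12,0,0,0],[0.15,0.19,0.67,0.1,0,0,0],[0.15,0.14,0.48,0.05,0,0,0],[0.15,0.14,0.48,0,0,0,0],[0.15,0.14,0.48,0,0,0,0],[0.15,0.14,0.48,0,0,0,0],[0.15,0.14,0.48,0,0,0,0],[0.15,0.14,0.48,0,0,0,0]]]'

```text
clock: 9.9
tool_pos: [0.6224, 0.0726, 0.0829]
orientation: [-90.0, -0.0, 74.1]
force: [1.3, -0.4, 1.0]
opening: 0.0506
```

Run:
```python
from plant import ctrl
import cv2,numpy as np
b=ctrl.snapshot("side")[130:340,120:360]
cv2.imwrite("pics/a5.png",cv2.resize(b,None,fx=2.2,fy=2.2))
```

```text
(no output)
```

View pics/a5.png

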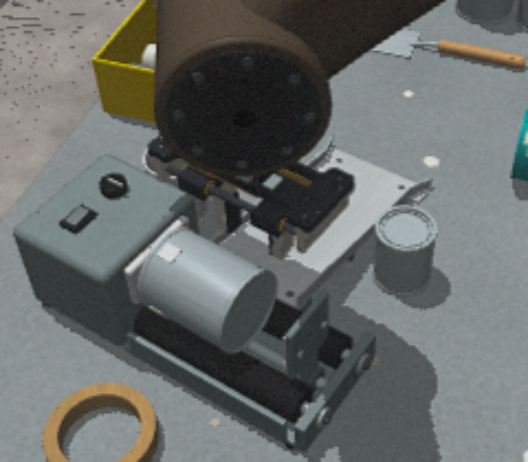

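The tin has dropped between the rollers (crop about (205,290)), and the force is back to zero. I back off, lift, shut the fingers and go round to the outer side of the stop.

>>> step_arm --rows '[[[0.15,-0.55,-1.92,0,0,0,0],[0.15,0,0,4,0,0,0],[0.15,0,0,4,0,0,0],[-1,0,0,3.7,0,0,0],[-1,-3.5,3.4,0,0,0,0],[-1,-3.5,3.4,0,0,0,0],[-1,-3.5,3.4,0,0,0,0],[-1,-3.4,3.4,0,0,0,0],[-1,0,0,0,0,0,0],[-1,0,0,0,0,0,0]]]'

```text
clock: 11.2
tool_pos: [0.4778, 0.1885, 0.2002]
orientation: [-90.0, -0.0, 74.2]
force: [0.2, -0.4, 0.2]
opening: 0.0004
```

Run:
```python
from h import *
from plant import ctrl
print(ctrl.get_obs()["tool_pos"],ctrl.get_obs()["opening"])
q=[.59661,.00286,1.2939]; ims=[]
for n,s in(("top",(slice(80,290),slice(160,400))),("side",(slice(160,370),slice(110,350)))):
    c=cam(ctrl.camera_params(n)); im=ctrl.snapshot(n); cv2.imwrite(f"pics/{n}6.png",im); im=cv2.resize(im,None,fx=1.0,fy=1.0)
    for y in(-.052,.052): draw(im,c,M(q,circ(y)+[.148,0,.0365]),(0,255,0))
    draw(im,c,M(q,[(.18,.108,.122),(.116,.108,.122),(.116,.118,.122),(.18,.118,.122),(.18,.108,.122)]),(0,0,255))
    ims.append(im[s])
cv2.imwrite("pics/a6.png",cv2.resize(np.hstack(ims),None,fx=1.66,fy=1.66))
```

```text
[0.47775749 0.18852242 0.20018604] 0.00041402982319797924
```

View pics/a6.png

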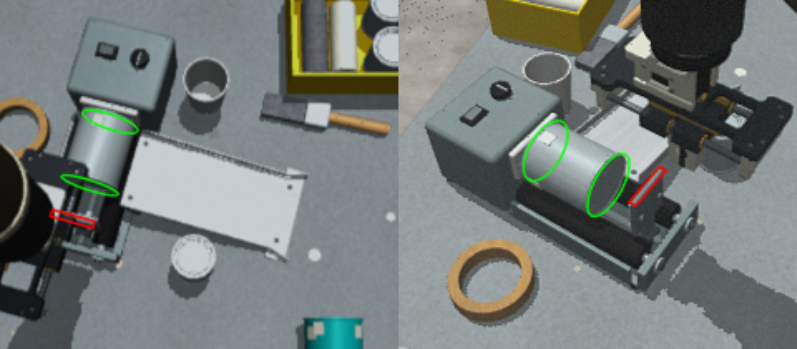

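The green home outline (tin centre at the cradle) matches the tin in both views. The stop outline matches at face y ≈ 0.108, which leaves a gap of about 57 mm. The fingers are shut and outside the stop. I descend, then push slowly.

>>> step_arm --rows '[[[-1,0,0,-4,0,0,0],[-1,0,0,-4,0,0,0],[-1,0,0,-3,0,0,0],[-1,0,0,-1.2,0,0,0],[-1,0,0,0,0,0,0],[-1,0.77,-0.22,0,0,0,0],[-1,0.77,-0.22,0,0,0,0],[-1,0.77,-0.22,0,0,0,0],[-1,0.48,-0.14,0,0,0,0],[-1,0.48,-0.14,0,0,0,0]]]'

```text
clock: 12.55
tool_pos: [0.5108, 0.1796, 0.0781]
orientation: [-90.0, -0.0, 74.1]
force: [-1.6, 1.3, 1.4]
opening: 0.0004
```

>>> step_arm --rows '[[[-1,0.48,-0.14,0,0,0,0],[-1,0.48,-0.14,0,0,0,0],[-1,0.48,-0.14,0,0,0,0],[-1,0.48,-0.14,0,0,0,0],[-1,0.48,-0.14,0,0,0,0],[-1,0.48,-0.14,0,0,0,0]]]'

```text
clock: 13.3
tool_pos: [0.5395, 0.171, 0.0779]
orientation: [-90.0, 0.0, 74.1]
force: [-1.7, 2.1, 0.6]
opening: 0.0003
```

Run:
```python
from h import *
from plant import ctrl
print(ctrl.get_obs()["tool_pos"],ctrl.get_obs()["force"])
im=ctrl.snapshot("side"); cv2.imwrite("pics/a7.png",cv2.resize(im[160:340,130:350],None,fx=2.4,fy=2.4))
```

```text
[0.5394811  0.17101514 0.07787959] [-1.69027874  2.13165026  0.61161867]
```

View pics/a7.png

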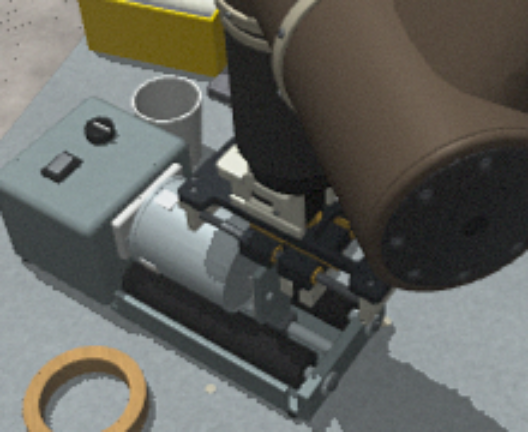

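The stop plate (crop about (270,300)) is moving in with the fingers and is some 15–20 mm short of the tin's end. I continue in small steps and watch the force.

>>> step_arm --rows '[[[-1,0.38,-0.11,0,0,0,0],[-1,0.38,-0.11,0,0,0,0],[-1,0.29,-0.08,0,0,0,0],[-1,0,0,0,0,0,0]]]'

```text
clock: 13.85
tool_pos: [0.55, 0.168, 0.078]
orientation: [-90.0, 0.0, 74.1]
force: [-0.6, 0.2, 0.3]
opening: 0.0004
```

>>> step_arm --rows '[[[-1,0.19,-0.06,0,0,0,0],[-1,0.19,-0.05,0,0,0,0],[-1,0,0,0,0,0,0]]]'

```text
clock: 14.22
tool_pos: [0.5536, 0.167, 0.0779]
orientation: [-90.0, 0.0, 74.1]
force: [-0.7, -0.1, -0.2]
opening: 0.0006
```

>>> step_arm --rows '[[[-1,0.19,-0.06,0,0,0,0],[-1,0.1,-0.02,0,0,0,0],[-1,0.1,-0.03,0,0,0,0]]]'

```text
clock: 14.6
tool_pos: [0.5575, 0.1659, 0.0779]
orientation: [-90.0, 0.0, 74.1]
force: [-0.9, 0.6, -0.7]
opening: 0.0005
```

Run:
```python
from h import *
from plant import ctrl
print(ctrl.get_obs()["tool_pos"],ctrl.get_obs()["force"])
im=ctrl.snapshot("side"); cv2.imwrite("pics/a8.png",cv2.resize(im[200:320,160:310],None,fx=4,fy=4,interpolation=cv2.INTER_CUBIC))
```

```text
[0.5574587  0.16591922 0.07792174] [-0.92059583  0.64295917 -0.70573959]
```

View pics/a8.png

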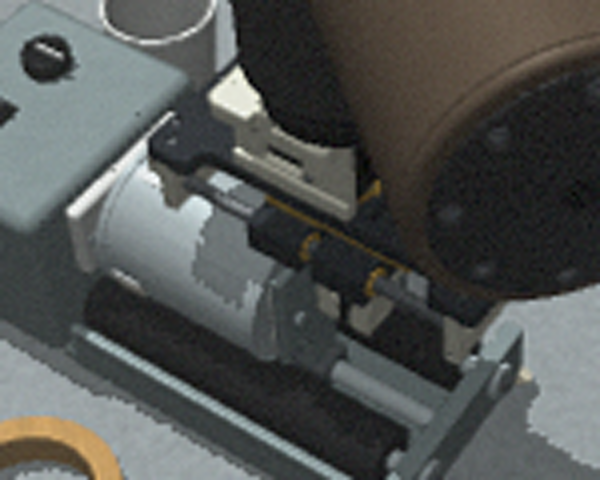

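The stop plate (crop about (305,320)) is right at the tin's end (about (265,330)). My picture views are used up, so from here I go by force and by measuring in code.

>>> step_arm --rows '[[[-1,0.1,-0.03,0,0,0,0],[-1,0.1,-0.03,0,0,0,0],[-1,0.1,-0.02,0,0,0,0]]]'

```text
clock: 15.02
tool_pos: [0.5601, 0.1652, 0.0779]
orientation: [-90.0, 0.0, 74.1]
force: [-4.4, 3.0, -0.2]
opening: 0.0005
```

>>> step_arm --rows '[[[-1,0.1,-0.03,0,0,0,0],[-1,0.1,-0.03,0,0,0,0],[-1,0.1,-0.02,0,0,0,0]]]'

```text
clock: 15.4
tool_pos: [0.5634, 0.1643, 0.0779]
orientation: [-90.0, 0.0, 74.1]
force: [-4.8, 1.7, 0.7]
opening: 0.0003
```

>>> step_arm --rows '[[[-1,0.1,-0.03,0,0,0,0],[-1,0.1,-0.03,0,0,0,0],[-1,0.1,-0.02,0,0,0,0]]]'

```text
clock: 15.78
tool_pos: [0.5661, 0.1636, 0.0778]
orientation: [-90.0, 0.0, 74.1]
force: [-7.8, 5.4, 1.8]
opening: 0.0002
```

The force rose from about 1 N to 5–9 N and stayed there, so the stop is against the tin and has slid it slightly. I retreat outward and up, then check.

>>> step_arm --rows '[[[-1,-0.1,0.03,0,0,0,0],[-1,-0.5,0.14,0,0,0,0],[-1,-1.5,0.43,0,0,0,0],[-1,-2,0.57,0,0,0,0],[-1,0,0,4,0,0,0],[-1,0,0,5,0,0,0],[-1,-4,-4,5,0,0,0],[-1,-2,-5,5,0,0,0],[-1,0,-6,3,0,0,0],[-1,0,-6,0,0,0,0],[-1,0,-6,0,0,0,0],[-1,0,0,0,0,0,0]]]'

```text
clock: 17.27
tool_pos: [0.4741, -0.0794, 0.2799]
orientation: [-90.0, 0.0, 73.8]
force: [-0.9, 0.0, -0.2]
opening: 0.0001
```

Run:
```python
from h import *
from plant import ctrl
print(ctrl.get_obs()["tool_pos"],ctrl.get_obs()["force"])
q=[.59661,.00286,1.2939]
for n in("top","side"):
    c=cam(ctrl.camera_params(n)); im=ctrl.snapshot(n); cv2.imwrite(f"pics/{n}9.png",im); g=cv2.cvtColor(im,cv2.COLOR_BGR2GRAY); 
    # brightness profile along machine y along tin's top line (z .1235) at x=.148, -75..120 mm
    for x in(.14,.155):
        y=np.arange(-.075,.121,.003); u=proj(c,M(q,np.c_[0*y+x,y,0*y+.1215])).astype(np.float32)
        v=cv2.remap(g,u[:,0].reshape(1,-1),u[:,1].reshape(1,-1),cv2.INTER_LINEAR)[0]
        print(n,x,[(int(round(a*1000)),int(b)) for a,b in zip(y,v)])
```

```text
[ 0.47407505 -0.07941752  0.27989599] [-0.93586217  0.03115404 -0.1981204 ]
top 0.14 [(-75, 109), (-72, 72), (-69, 119), (-66, 212), (-63, 223), (-60, 197), (-57, 206), (-54, 222), (-51, 222), (-48, 221), (-45, 222), (-42, 221), (-39, 221), (-36, 222), (-33, 221), (-30, 221), (-27, 214), (-24, 147), (-21, 79), (-18, 56), (-15, 59), (-12, 62), (-9, 63), (-6, 62), (-3, 60), (0, 45), (3, 24), (6, 17), (9, 22), (12, 35), (15, 50), (18, 66), (21, 83), (24, 116), (27, 160), (30, 189), (33, 196), (36, 199), (39, 200), (42, 202), (45, 203), (48, 205), (51, 207), (54, 209), (57, 210), (60, 212), (63, 210), (66, 201), (69, 178), (72, 135), (75, 104), (78, 97), (81, 98), (84, 97), (87, 96), (90, 94), (93, 92), (96, 90), (99, 87), (102, 85), (105, 83), (108, 81), (111, 79), (114, 77), (117, 75), (120, 74)]
top 0.155 [(-75, 110), (-72, 75), (-69, 126), (-66, 213), (-63, 219), (-60, 193), (-57, 198), (-54, 221), (-51, 229), (-48, 230), (-45, 229), (-42, 230), (-39, 228), (-36, 211), (-33, 203), (-30, 203), (-27, 203), (-24, 170), (-21, 93), (-18, 45), (-15, 47), (-12, 61), (-9, 79), (-6, 103), (-3
[... 1215 characters left out ...]
(-69, 82), (-66, 66), (-63, 123), (-60, 157), (-57, 150), (-54, 180), (-51, 192), (-48, 191), (-45, 191), (-42, 192), (-39, 192), (-36, 165), (-33, 165), (-30, 167), (-27, 166), (-24, 168), (-21, 166), (-18, 166), (-15, 168), (-12, 169), (-9, 169), (-6, 169), (-3, 170), (0, 171), (3, 169), (6, 169), (9, 170), (12, 172), (15, 170), (18, 170), (21, 172), (24, 171), (27, 170), (30, 170), (33, 170), (36, 172), (39, 177), (42, 100), (45, 59), (48, 108), (51, 110), (54, 68), (57, 48), (60, 50), (63, 47), (66, 46), (69, 47), (72, 69), (75, 65), (78, 47), (81, 34), (84, 33), (87, 34), (90, 28), (93, 35), (96, 33), (99, 36), (102, 35), (105, 37), (108, 36), (111, 34), (114, 37), (117, 38), (120, 38)]
```

Run:
```python
from h import *
from plant import ctrl
q=[.59661,.00286,1.2939]; c=cam(ctrl.camera_params("side"))
for k in "69":
    g=cv2.imread(f"pics/side{k}.png",0)
    for x in(.14,.16):
        y=np.arange(-.07,.13,.001); u=proj(c,M(q,np.c_[0*y+x,y,0*y+.1215])).astype(np.float32)
        v=cv2.remap(g,u[:,0].reshape(1,-1),u[:,1].reshape(1,-1),cv2.INTER_LINEAR)[0].astype(int)
        e=[(int(round(y[i]*1000)),v[i+2]-v[i-2]) for i in range(2,len(y)-2) if abs(v[i+2]-v[i-2])>35 and abs(v[i+2]-v[i-2])>=max(abs(v[j+2]-v[j-2]) for j in range(max(2,i-3),min(len(y)-2,i+4)))]
        print(k,x,e)
a,b=[cv2.imread(f"pics/side{k}.png",0) for k in "09"]
for n,(u,v) in dict(small_tin=(304,243),cup=(200,210),brush=(240,180),tape=(166,328),hardener=(280,400),knife=(320,152)).items():
    t=a[max(0,v-18):v+18,u-20:u+20]; r=b[max(0,v-24):v+24,u-26:u+26]; m=cv2.minMaxLoc(cv2.matchTemplate(r,t,5)); print(n,round(m[1],2),m[3])
```

```text
6 0.14 [(-68, np.int64(-43)), (-62, np.int64(146)), (-55, np.int64(-43)), (49, np.int64(-104)), (74, np.int64(98)), (83, np.int64(-103)), (90, np.int64(88)), (95, np.int64(-119)), (109, np.int64(74)), (110, np.int64(74)), (115, np.int64(-75))]
6 0.16 [(-67, np.int64(-42)), (-61, np.int64(145)), (-53, np.int64(-37)), (-49, np.int64(39)), (-30, np.int64(-53)), (49, np.int64(-133)), (84, np.int64(-52)), (109, np.int64(84)), (115, np.int64(-66)), (116, np.int64(-66))]
9 0.14 [(-68, np.int64(-36)), (-63, np.int64(77)), (41, np.int64(-78)), (46, np.int64(52)), (53, np.int64(-54)), (69, np.int64(111)), (83, np.int64(-81)), (90, np.int64(74)), (95, np.int64(-99))]
9 0.16 [(-63, np.int64(96)), (-55, np.int64(51)), (-37, np.int64(-48)), (42, np.int64(-109)), (47, np.int64(59)), (53, np.int64(-55))]
small_tin 0.95 (6, 6)
cup 0.99 (6, 6)
brush 1.0 (6, 6)
tape 1.0 (6, 6)
hardener 1.0 (6, 6)
knife 0.68 (6, 6)
```

The tin's label edge and end both moved about 7 mm together with the stop, so the contact is real, and no bystander has shifted. Handing in.

```bash
python3 -c "
from plant import ctrl
o=ctrl.get_obs();print(o['clock'],o['force']);print(ctrl.close_job())"
```

```text
17.375 [-0.31655764  0.57365441  0.45051326]
the job is handed in; nothing more can be done
None
```

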